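Put the luthier's finger planes away, each in its fitted tray

ROBOT

A 6-joint arm with a two-finger parallel gripper is mounted at the origin on the work surface. World frame = base frame: x ahead of the robot, y to its left, z up, the work surface at z = 0. Lengths are in m, angles in degrees, forces in N, time in s.
With the tool pointing down it reaches from about 0.375 to 0.9 m from the base axis. Payload 3.1 kg.
Tool frame: the origin (TCP) lies on the front face of the gripper's body, between the roots of the fingers; the fingertips stand 70 mm ahead of it and the grasp point (between the pads) lies 51 mm ahead of it (bot.tip_extent is the distance from the TCP to the fingertips, in m); z points along the fingers, x is the direction in which the jaws open and shut, and the axes are right-handed (so a half turn about z gives the same grasp; the last joint's range is limited). The gripper opens to 87 mm and grips with 3 to 60 N. Pads are 19 mm wide; open, the fingers measure 117 mm over their backs; the gripper's body (75 mm by 190 mm) begins 51 mm behind the grasp point.
Start: joints at [-10.227, 30.224, 82.088, -0, 67.689, -10.227], TCP at [0.625, 0, 0.292] pointing down, gripper open.
Joint ranges: [-176.69, 176.69], [-43.24, 126.21], [12.49, 139.97], [-82, 262], [0, 151.66], [-163.58, 163.58]. Speed limits (degrees/s): [159.86, 159.86, 180, 180, 180, 180].

INTERFACE

Orientations are given as a 3x3 rotation matrix whose columns are the frame's x, y, z axes.
In Python, from rig import bot, viewer, ticket gives the robot as it stands. The module is installed in compiled form; this text tells all that it offers.
- The arm moves only by the tool arm_command, never from a script. Its argument "targets" is a list of rows, each an object with "rot": the turn, a rotation vector about the tool's x, y, z in degrees, a list of three; "offset": the shift along the tool's x, y, z in cm, a list of three; "gripper": the closure, from 0 (fully open) to 1 (shut). A call has 1 to 8 rows; each row is the pose to reach, as a shift and turn from the pose commanded when the call began, along the tool's axes at that moment; what a row does not reach only later rows make up. A row lasts 1/10 s, in which the tool goes at most 50 mm and 8.59 degrees, less where a joint would pass 70% of its speed; a pose out of reach is approached as far as the arm can. A call with a gripper value outside its range is refused whole. The fingers move at their own pace and stop on an object; the grip force is fixed at half the most. Time passes only in rows, so rows that repeat a pose let the fingers close. It gives the time, the measured TCP pose, the force and the opening at its end, in the units of the state.
- bot.read_state(): the state, without advancing time (a new reading comes with each control period).
- viewer.capture(name): name is "scene" or "side" or "wrist"; returns a dict with "frame" (400x640x3 uint8, red, green, blue), "fx", "fy", "cx", "cy" (pixels), "view" (4x4, takes a point from world to camera coordinates). Camera axes: x right, y down, z forward; pixel columns grow to the right and rows downward; lengths in m; the calibration is good to about 2 mm. A picture is of the moment at which its call begins. There is no depth.
- ticket.hand_in(): hands the job in, once; it reports no verdict.
The state is a dict: "time_s": time; "joint_positions": joint angles; "qvel": joint speeds; "tau": joint torques, N m; "position": TCP position; "tcp_rot": TCP orientation; "force": force on the tool from outside, world axes, zero at the start; "moment": the same for the moment, N m; "opening": opening from 0.0 (shut) to 1.0 (fully open).
Only numpy, scipy, OpenCV 4.12 (cv2) and the standard library are available. Lean on these libraries where they do the work, as an engineer would, in place of code of your own. Each camera call takes 0.05 s, during which the arm holds its last target. There are 200 camera calls.

TASK

Put the four brass finger planes away, each in the little wooden tray of its own size: the smallest plane in the smallest tray, the next in the next, up to the largest in the largest. Set each one down gently, without dropping it, so that it stands on its sole on the tray's floor, centred and pointing along the tray (either way round), and let it go. Leave the cork block and the wooden spool standing where they are.

Things in the scene. Friction and masses are not known exactly. Their poses are not given: they have to be found in the camera images.
- plane_smallest: The smallest of four brass finger planes (a luthier's tiny hand planes), loose, standing on its sole: a 34 mm long (its x), 20 mm wide (its y) oval brass body with flat parallel sides and round ends; the body is 24 mm high (the round end at -x a little lower), with a dark wood inlay, steel blade and cross pin up to about 9 mm above that. Origin at the centre of the underside, z up. Grip it across its width. Mass about 70 g.
- tray_smallest: The smallest of four shallow dark wooden trays, fixed to the bench, for the smallest plane: outside 64 x 50 mm (long side along its x), recess 52 x 38 mm, walls 6 mm thick with their top 8 mm above the bench, grey lined floor 3 mm above the bench. Origin at the centre of the underside, on the bench, z up.
- plane_second: The second smallest of four brass finger planes (a luthier's tiny hand planes), loose, standing on its sole: a 46 mm long (its x), 26 mm wide (its y) oval brass body with flat parallel sides and round ends; the body is 27 mm high (the round end at -x a little lower), with a dark wood inlay, steel blade and cross pin up to about 10 mm above that. Origin at the centre of the underside, z up. Grip it across its width. Mass about 130 g.
- tray_second: The second smallest of four shallow dark wooden trays, fixed to the bench, for the second smallest plane: outside 76 x 56 mm (long side along its x), recess 64 x 44 mm, walls 6 mm thick with their top 8 mm above the bench, grey lined floor 3 mm above the bench. Origin at the centre of the underside, on the bench, z up.
- plane_third: The second largest of four brass finger planes (a luthier's tiny hand planes), loose, standing on its sole: a 58 mm long (its x), 32 mm wide (its y) oval brass body with flat parallel sides and round ends; the body is 30 mm high (the round end at -x a little lower), with a dark wood inlay, steel blade and cross pin up to about 11 mm above that. Origin at the centre of the underside, z up. Grip it across its width. Mass about 220 g.
- tray_third: The second largest of four shallow dark wooden trays, fixed to the bench, for the second largest plane: outside 88 x 62 mm (long side along its x), recess 76 x 50 mm, walls 6 mm thick with their top 8 mm above the bench, grey lined floor 3 mm above the bench. Origin at the centre of the underside, on the bench, z up.
- plane_largest: The largest of four brass finger planes (a luthier's tiny hand planes), loose, standing on its sole: a 72 mm long (its x), 38 mm wide (its y) oval brass body with flat parallel sides and round ends; the body is 34 mm high (the round end at -x a little lower), with a dark wood inlay, steel blade and cross pin up to about 12 mm above that. Origin at the centre of the underside, z up. Grip it across its width. Mass about 360 g.
- tray_largest: The largest of four shallow dark wooden trays, fixed to the bench, for the largest plane: outside 102 x 68 mm (long side along its x), recess 90 x 56 mm, walls 6 mm thick with their top 8 mm above the bench, grey lined floor 3 mm above the bench. Origin at the centre of the underside, on the bench, z up.
- cork_block: A loose cork sanding block, 55 x 30 mm (its x, y) and 28 mm high, not to be disturbed. Origin at the centre of its underside.
- spool: A loose round pale wooden spool standing on end, 32 mm diameter, 40 mm high, waisted, not to be disturbed. Origin at the centre of its underside.

How it is judged (in metres and radians):
At the end, for the whole second after the job is handed in: Each of the four planes is in the tray of its own size: centre within 14 mm of the tray's centre, along the tray within 0.35 rad (either way round), sole on the tray's floor (within 2.5 mm), upright, at rest and let go (horizontal distance between plane_smallest and tray_smallest below 0.014 m and angle between the x axis of plane_smallest and the x axis of tray_smallest, either way round below 0.35 rad and z of plane_smallest in the frame of tray_smallest below 0.0055 m and angle between each of plane_smallest, plane_second, plane_third, plane_largest's own z axis and vertical below 0.1 rad and linear speed of each of plane_smallest, plane_second, plane_third, plane_largest below 0.02 m/s and contact force between each of plane_smallest, plane_second, plane_third, plane_largest and the fingers below 0.05 N and horizontal distance between plane_second and tray_second below 0.014 m and angle between the x axis of plane_second and the x axis of tray_second, either way round below 0.35 rad and z of plane_second in the frame of tray_second below 0.0055 m and horizontal distance between plane_third and tray_third below 0.014 m and angle between the x axis of plane_third and the x axis of tray_third, either way round below 0.35 rad and z of plane_third in the frame of tray_third below 0.0055 m and horizontal distance between plane_largest and tray_largest below 0.014 m and angle between the x axis of plane_largest and the x axis of tray_largest, either way round below 0.35 rad and z of plane_largest in the frame of tray_largest below 0.0055 m); the robot touches nothing.
It fails at once if a plane was dropped or slammed down at its tray (faster than 0.6 m/s within 30 mm of the bench) ((horizontal distance between plane_smallest and tray_smallest below 0.03 m and height (world z) of plane_smallest below 0.03 m and linear speed of plane_smallest above 0.6 m/s) or (horizontal distance between plane_second and tray_second below 0.03 m and height (world z) of plane_second below 0.03 m and linear speed of plane_second above 0.6 m/s) or (horizontal distance between plane_third and tray_third below 0.03 m and height (world z) of plane_third below 0.03 m and linear speed of plane_third above 0.6 m/s) or (horizontal distance between plane_largest and tray_largest below 0.03 m and height (world z) of plane_largest below 0.03 m and linear speed of plane_largest above 0.6 m/s)).
It fails at once if the cork block was moved more than 25 mm or knocked over (distance of cork_block from where it was at the start of the episode above 0.025 m or angle between cork_block's own z axis and vertical above 0.5 rad).
It fails at once if the spool was moved more than 25 mm or knocked over (distance of spool from where it was at the start of the episode above 0.025 m or angle between spool's own z axis and vertical above 0.5 rad).
It also fails if it takes over 96 s, if anything falls off the work surface, if the arm or the gripper's body presses on something with over 40 N, if the wrist force passes 120 N, or if a joint passes its speed limit or range.

## Working session

There is one attempt and no reset: what is moved stays moved. The work goes in short steps, Python scripts to look and compute and a tool call to move; the robot and the scene stay as the last step left them, time stands still between calls to the robot, and variables do not carry over. Pictures are saved under pics/ and viewed, about 12 in all and at most 16, crops included, and the job is handed in when it is done.

Besides the shell and the picture viewer there is one more tool, called after "Emit:" as name(argument=value, ...) on one line, values as JSON. arm_command: Moves the arm, as the interface text tells. Its arguments: {"type":"object","properties":{"targets":{"type":"array"}},"required":["targets"]}

```bash
mkdir -p pics && cat > h.py <<'E'
import numpy as np, cv2
from rig import bot, viewer, ticket
def snap(cam, fn):
    c=viewer.capture(cam); np.savez('pics/%s.npz'%fn, **c)
    cv2.imwrite('pics/%s.png'%fn, c['frame'][:,:,::-1]); return c
def px2w(c,u,v,z):
    V=np.array(c['view']); R,t=V[:3,:3],V[:3,3]
    o=-R.T@t; d=R.T@np.array([(u-c['cx'])/c['fx'],(v-c['cy'])/c['fy'],1])
    return o+d*(z-o[2])/d[2]
def w2px(c,p):
    V=np.array(c['view']); q=V[:3,:3]@np.array(p)+V[:3,3]
    return c['fx']*q[0]/q[2]+c['cx'], c['fy']*q[1]/q[2]+c['cy']
E
python3 - <<'E'
from h import *
for n in ('scene','side','wrist'):
    c=snap(n,n+'0'); V=np.array(c['view']); print(n,c['fx'],-V[:3,:3].T@V[:3,3],V[2,:3])
s=bot.read_state(); print(s['tcp_rot'],s['position'],s['opening'],bot.tip_extent)
E
```

```text
scene 465.5082339381331 [0.9682284  0.43618236 0.99654076] [-0.38640588 -0.37970318 -0.84054506]
side 451.5901897701373 [-0.00829617 -0.66067429  0.55162548] [ 0.53487927  0.66829286 -0.51699982]
wrist 296.23579607141335 [0.62452855 0.08113052 0.38328359] [-0.00169823 -0.29087233 -0.95676037]
[[ 9.99998575e-01 -7.87193585e-05 -1.68615967e-03]
 [-7.82335719e-05 -9.99999955e-01  2.88166441e-04]
 [-1.68618228e-03 -2.88034116e-04 -9.99998537e-01]] [6.24539578e-01 7.04170648e-05 2.91483542e-01] 0.9999636628100397 0.0697
```

View pics/scene0.png

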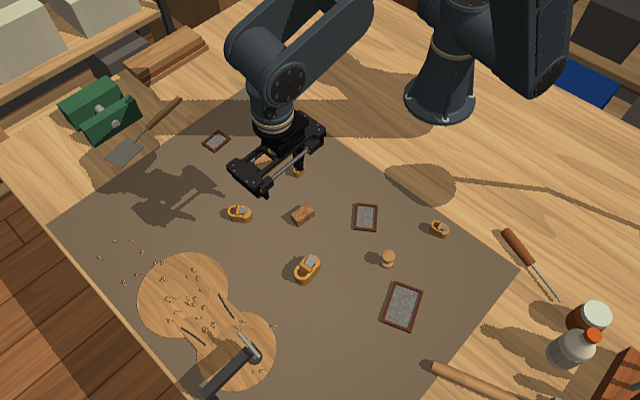

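View pics/wrist0.png

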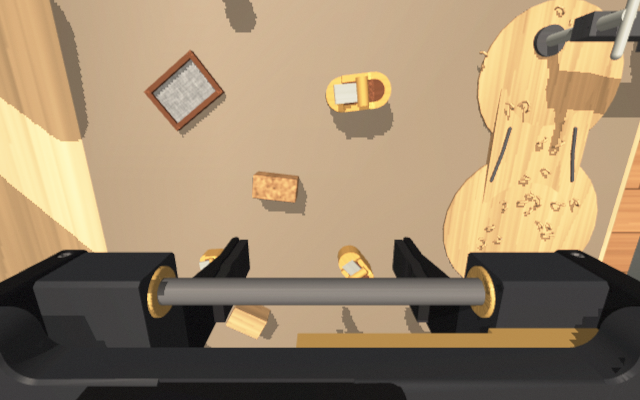

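The scene view shows three trays clearly (215,141; 365,217; 403,307), planes at (239,213), (308,268), (440,228) and (297,170), cork at (303,214) and the spool at (388,260). One tray is still missing, so I'll check the side view.

View pics/side0.png

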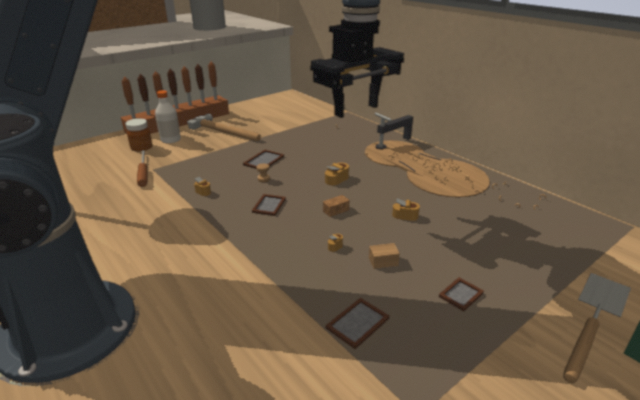

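```bash
python3 - <<'E'
from h import *
c=dict(np.load('pics/scene0.npz'))
for n,u,v,z in [('tray',215,141,.005),('tray',365,217,.005),('tray',403,307,.005),('pl',239,213,.02),('pl',308,268,.02),('pl',440,228,.02),('pl',297,170,.02),('cork',303,214,.02),('spool',388,260,.02),('wood?',263,160,.02)]: print(n,px2w(c,u,v,z).round(3))
c=dict(np.load('pics/wrist0.npz'))
print('w')
for n,u,v,z in [('tray',185,90,.005),('pl',358,92,.02),('cork',275,187,.02),('pl',210,260,.02),('pl',353,262,.02),('pale',247,320,.02)]: print(n,px2w(c,u,v,z).round(3))
E
```

```text
tray [ 0.557 -0.358  0.005]
tray [0.46  0.105 0.005]
tray [0.58  0.317 0.005]
pl [ 0.671 -0.124  0.02 ]
pl [0.661 0.103 0.02 ]
pl [0.368 0.261 0.02 ]
pl [ 0.48  -0.113  0.02 ]
cork [ 0.565 -0.007  0.02 ]
spool [0.52  0.224 0.02 ]
wood? [ 0.518 -0.202  0.02 ]
w
tray [0.462 0.11  0.005]
pl [0.667 0.106 0.02 ]
cork [ 0.566 -0.006  0.02 ]
pl [ 0.473 -0.107  0.02 ]
pl [ 0.668 -0.11   0.02 ]
pale [ 0.517 -0.204  0.02 ]
```

```bash
cat >> h.py <<'E'
def rect(c,z,x0,x1,y0,y1,s=1000.):
    # top view: image right = -y, image up = +x ; s px per m
    W,H=int((y1-y0)*s),int((x1-x0)*s)
    dst=np.float32([[0,0],[W,0],[W,H],[0,H]])
    src=np.float32([w2px(c,(x,y,z)) for x,y in [(x1,y1),(x1,y0),(x0,y0),(x0,y1)]])
    return cv2.warpPerspective(c['frame'],cv2.getPerspectiveTransform(src,dst),(W,H))
E
python3 - <<'E'
from h import *
x0,x1,y0,y1=.30,.72,-.42,.36
out=[]
for n in ('scene0','side0'):
    c=dict(np.load('pics/%s.npz'%n)); r=rect(c,.008,x0,x1,y0,y1); 
    h=cv2.cvtColor(r,cv2.COLOR_RGB2HSV)
    m={'tray':cv2.inRange(h,(0,70,30),(12,255,160)),'floor':cv2.inRange(h,(0,0,70),(179,30,220)),'brass':cv2.inRange(h,(14,140,120),(28,255,255))}
    for k,mm in m.items():
        mm=cv2.morphologyEx(mm,cv2.MORPH_CLOSE,np.ones((5,5)))
        for q in cv2.findContours(mm,cv2.RETR_EXTERNAL,cv2.CHAIN_APPROX_NONE)[0]:
            if cv2.contourArea(q)<350 or cv2.contourArea(q)>9000: continue
            (u,v),(w,hh),a=cv2.minAreaRect(q); b=cv2.boxPoints(((u,v),(w,hh),a))
            e=max([(b[1]-b[0]),(b[2]-b[1])],key=np.linalg.norm); yaw=np.degrees(np.arctan2(-e[0],-e[1]))%180
            print(n,k,'xy',round(x1-v/1000,3),round(y1-u/1000,3),'size',round(max(w,hh)),round(min(w,hh)),'yaw',round(yaw))
    out.append(cv2.resize(r,(780,420)))
cv2.imwrite('pics/rect0.png',cv2.resize(np.vstack(out)[:,:,::-1],(557,600)))
E
```

```text
scene0 tray xy 0.46 0.106 size 80 57 yaw 36
scene0 tray xy 0.555 -0.355 size 67 56 yaw 5
scene0 tray xy 0.58 0.314 size 105 70 yaw 21
scene0 floor xy 0.351 -0.289 size 91 27 yaw 5
scene0 floor xy 0.459 0.105 size 59 42 yaw 36
scene0 floor xy 0.472 -0.149 size 133 9 yaw 0
scene0 floor xy 0.554 -0.356 size 47 32 yaw 5
scene0 floor xy 0.579 0.313 size 86 54 yaw 22
scene0 brass xy 0.358 0.259 size 50 30 yaw 87
scene0 brass xy 0.559 -0.013 size 53 38 yaw 173
scene0 brass xy 0.663 -0.131 size 69 40 yaw 110
scene0 brass xy 0.658 0.098 size 73 48 yaw 6
side0 tray xy 0.367 -0.291 size 94 66 yaw 8
side0 tray xy 0.457 0.103 size 87 61 yaw 37
side0 tray xy 0.552 -0.356 size 73 54 yaw 4
side0 tray xy 0.577 0.31 size 114 80 yaw 22
side0 floor xy 0.368 -0.291 size 69 44 yaw 7
side0 floor xy 0.459 0.105 size 53 37 yaw 36
side0 floor xy 0.553 -0.356 size 45 34 yaw 5
side0 floor xy 0.578 0.313 size 77 46 yaw 21
side0 brass xy 0.662 0.132 size 37 22 yaw 90
side0 brass xy 0.677 -0.092 size 25 22 yaw 90
side0 brass xy 0.708 -0.106 size 40 25 yaw 90
side0 brass xy 0.711 0.151 size 36 19 yaw 88
```

View pics/rect0.png

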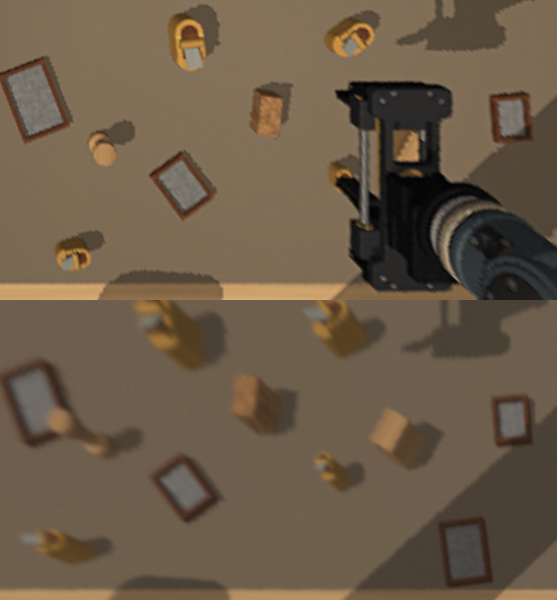

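Trays, found in both views: smallest (0.554,-0.356) yaw 5°, third (0.368,-0.291) 7°, second (0.459,0.105) 36°, largest (0.579,0.313) 21.5°. The block at (0.517,-0.204) isn't in the list and has to be avoided. Next I'll fit the plane outlines.

```bash
cat >> h.py <<'E'
from scipy.optimize import minimize
SZ={'smallest':(.034,.020,.024),'second':(.046,.026,.027),'third':(.058,.032,.030),'largest':(.072,.038,.034)}
def outline(L,W):
    a=np.linspace(-np.pi/2,np.pi/2,9); r=W/2; d=L/2-r
    e=np.c_[d+r*np.cos(a),r*np.sin(a)]; return np.vstack([e,-e])
def fitpl(c,name,x,y,z0=0.,yaws=(0,45,90,135)):
    """fit plane silhouette near x,y; z0 sole height; returns best x,y,yaw(deg),iou"""
    L,W,h=SZ[name]; K=4; o=outline(L,W)
    u,v=w2px(c,(x,y,.015+z0)); u,v=int(u)-45,int(v)-45
    M=np.zeros((400,640),np.uint8); hs=cv2.cvtColor(c['frame'],cv2.COLOR_RGB2HSV)
    m=cv2.inRange(hs,(14,140,70),(30,255,255))
    m=cv2.morphologyEx(m,cv2.MORPH_CLOSE,np.ones((3,3)))
    n,lab,st,ce=cv2.connectedComponentsWithStats(m)
    ok=[i for i in range(1,n) if st[i,4]>12 and np.hypot(*(ce[i]-[u+45,v+45]))<45]
    pts=np.argwhere(np.isin(lab,ok))[:,::-1]
    hull=cv2.convexHull(pts.astype(np.int32))
    lo=pts.min(0)-20; S=((pts.max(0)-lo+20)*K).astype(int)
    A=np.zeros((S[1],S[0]),np.uint8); cv2.fillConvexPoly(A,((hull[:,0]-lo+.0)*K).astype(np.int32),1)
    def cost(p):
        cy,sy=np.cos(p[2]),np.sin(p[2]); q=o@np.array([[cy,sy],[-sy,cy]])+p[:2]
        P=np.array([w2px(c,(a[0],a[1],z)) for z in (z0,z0+h) for a in q])
        H=cv2.convexHull(((P-lo)*K).astype(np.int32)); B=np.zeros_like(A); cv2.fillConvexPoly(B,H,1)
        return 1-(A&B).sum()/max(1,(A|B).sum())
    best=None
    for y0 in yaws:
        s=np.radians(y0); sim=np.array([[x,y,s],[x+.01,y,s],[x,y+.01,s],[x,y,s+.5]])
        r=minimize(cost,[x,y,s],method='Nelder-Mead',options=dict(initial_simplex=sim,maxiter=120))
        if best is None or r.fun<best.fun: best=r
    return best.x[0].round(4),best.x[1].round(4),round(np.degrees(best.x[2])%180,1),round(1-best.fun,3)
E
python3 - <<'E'
from h import *
s=dict(np.load('pics/scene0.npz')); w=dict(np.load('pics/wrist0.npz')); d=dict(np.load('pics/side0.npz'))
for c,n,k in [(w,'w','A'),(s,'s','A'),(s,'s','B'),(s,'s','D'),(d,'side','C'),(d,'side','D')]:
    x,y={'A':(.665,.105),'B':(.668,-.113),'C':(.475,-.108),'D':(.367,.26)}[k]
    print(n,k,[(q,*map(float,fitpl(c,q,x,y))) for q in SZ])
E
```

```text
w A [('smallest', 0.6823, 0.1103, 153.2, 0.333), ('second', 0.6733, 0.1089, 172.5, 0.554), ('third', 0.6647, 0.1053, 6.8, 0.824), ('largest', 0.6636, 0.1034, 7.2, 0.817)]
s A [('smallest', 0.6715, 0.1031, 141.1, 0.325), ('second', 0.6724, 0.1032, 144.3, 0.536), ('third', 0.6671, 0.1025, 173.6, 0.778), ('largest', 0.6645, 0.1026, 8.5, 0.921)]
s B [('smallest', 0.6706, -0.1311, 151.3, 0.465), ('second', 0.6704, -0.127, 135.9, 0.756), ('third', 0.6701, -0.1241, 123.9, 0.923), ('largest', 0.6716, -0.1233, 95.8, 0.673)]
s D [('smallest', 0.3664, 0.2594, 103.3, 0.69), ('second', 0.3683, 0.2603, 98.3, 0.903), ('third', 0.3708, 0.2601, 55.7, 0.645), ('largest', 0.3685, 0.2588, 31.8, 0.479)]
side C [('smallest', 0.4738, -0.1113, 25.9, 0.752), ('second', 0.4817, -0.1017, 47.6, 0.548), ('third', 0.4866, -0.0972, 48.3, 0.383), ('largest', 0.4807, -0.0943, 48.2, 0.269)]
side D [('smallest', 0.3702, 0.2624, 122.0, 0.901), ('second', 0.3702, 0.2625, 84.6, 0.723), ('third', 0.3737, 0.2713, 69.4, 0.569), ('largest', 0.3775, 0.2779, 68.6, 0.413)]
```

Emit:
arm_command(targets=[{"rot": [0,0,82],"offset": [3.9,-10.3,13],"gripper": 0},{"rot": [0,0,82],"offset": [3.9,-10.3,13],"gripper": 0},{"rot": [0,0,82],"offset": [3.9,-10.3,13],"gripper": 0},{"rot": [0,0,82],"offset": [3.9,-10.3,13],"gripper": 0},{"rot": [0,0,82],"offset": [3.9,-10.3,13],"gripper": 0},{"rot": [0,0,82],"offset": [3.9,-10.3,13],"gripper": 0},{"rot": [0,0,82],"offset": [3.9,-10.3,13],"gripper": 0},{"rot": [0,0,82],"offset": [3.9,-10.3,13],"gripper": 0}])

```text
time_s: 0.95
position: [0.6637, 0.1032, 0.1616]
tcp_rot: [[0.357, -0.934, -0.001], [-0.934, -0.357, 0.0], [-0.0, 0.001, -1.0]]
force: [-0.2, -0.2, 0.5]
opening: 1.0
```

```bash
cat > go.py <<'E'
# go.py x y z yaw(jaw dir, deg, mod 180) -> offset/rot in current tool axes. option p=plane to refit from cams
import sys; from h import *
def go(x,y,z,yaw):
    s=bot.read_state(); R=np.array(s['tcp_rot']); p=np.array(s['position'])
    cur=np.degrees(np.arctan2(R[1,0],R[0,0])); d=(yaw-cur+90)%180-90
    a=np.radians(cur+d); T=np.array([[np.cos(a),np.sin(a),0],[np.sin(a),-np.cos(a),0],[0,0,-1]]).T
    T=np.c_[[np.cos(a),np.sin(a),0],[np.sin(a),-np.cos(a),0],[0,0,-1]]
    rv=cv2.Rodrigues(R.T@T)[0].ravel()*57.2958
    print('off cm',(R.T@(np.array([x,y,z])-p)*100).round(2),'rot',rv.round(1),'cur',cur.round(1),p.round(4),'q6',np.round(s['joint_positions'][5]),'open',round(s['opening']*87,1),'t',round(s['time_s'],1))
if __name__=='__main__': go(*map(float,sys.argv[1:5]))
E
python3 - <<'E'
from h import *
from go import go
go(.664,.103,.079,98)
c=snap('scene','s1')
print(fitpl(c,'smallest',.474,-.11)); print(fitpl(c,'third',.669,-.12))
w=snap('wrist','w1'); print(fitpl(w,'largest',.664,.103))
E
```

```text
off cm [ 0.03 -0.03  8.26] rot [ 0.1  0.  12.9] cur -69.1 [0.6637 0.1032 0.1616] q6 68.0 open 87.0 t 0.9Traceback (most recent call last):
  File "<stdin>", line 5, in <module>
  File "h.py", line 35, in fitpl
    lo=pts.min(0)-20; S=((pts.max(0)-lo+20)*K).astype(int)
       ~~~~~~~^^^
    return umr_minimum(a, axis, None, out, keepdims, initial, where)
ValueError: zero-size array to reduction operation minimum which has no identity
```

Emit:
arm_command(targets=[{"rot": [0,0,13],"offset": [0,0,1],"gripper": 0},{"rot": [0,0,13],"offset": [0,0,3],"gripper": 0},{"rot": [0,0,13],"offset": [0,0,5.5],"gripper": 0},{"rot": [0,0,13],"offset": [0,0,7.5],"gripper": 0},{"rot": [0,0,13],"offset": [0,0,8.2],"gripper": 0},{"rot": [0,0,13],"offset": [0,0,8.2],"gripper": 0.6},{"rot": [0,0,13],"offset": [0,0,8.2],"gripper": 1},{"rot": [0,0,13],"offset": [0,0,8.2],"gripper": 1}])

```text
time_s: 1.8
position: [0.6649, 0.103, 0.0816]
tcp_rot: [[0.144, -0.99, 0.003], [-0.99, -0.144, -0.0], [0.0, -0.003, -1.0]]
force: [-0.5, 0.2, -0.2]
opening: 0.81
```

```bash
python3 go.py .579 .313 .16 111.5
```

```text
off cm [-22.01   5.46  -7.86] rot [ -0.1  -0.  -13.2] cur -81.7 [0.6649 0.103  0.0816] q6 81.0 open 70.5 t 1.8
```

Emit:
arm_command(targets=[{"rot": [0,0,0],"offset": [0,0,0],"gripper": 1},{"rot": [0,0,0],"offset": [0,0,0],"gripper": 1},{"rot": [0,0,0],"offset": [0,0,0],"gripper": 1},{"rot": [0,0,0],"offset": [0,0,0],"gripper": 1},{"rot": [0,0,0],"offset": [0,0,0],"gripper": 1},{"rot": [0,0,0],"offset": [0,0,0],"gripper": 1},{"rot": [0,0,0],"offset": [0,0,0],"gripper": 1},{"rot": [0,0,0],"offset": [0,0,0],"gripper": 1}])

```text
time_s: 2.6
position: [0.6639, 0.1034, 0.0806]
tcp_rot: [[0.143, -0.99, -0.0], [-0.99, -0.143, 0.001], [-0.001, -0.0, -1.0]]
force: [-2.0, 2.6, 4.7]
opening: 0.43
```

```bash
python3 go.py .579 .313 .16 111.5
```

```text
off cm [-21.96   5.4   -7.93] rot [ -0.    0.  -13.3] cur -81.8 [0.6639 0.1034 0.0806] q6 81.0 open 37.4 t 2.6
```

Emit:
arm_command(targets=[{"rot": [0,0,0],"offset": [0,0,-1],"gripper": 1},{"rot": [0,0,0],"offset": [0,0,-4],"gripper": 1},{"rot": [0,0,-3],"offset": [-2.5,0.6,-7],"gripper": 1},{"rot": [0,0,-6],"offset": [-6.5,1.6,-8],"gripper": 1},{"rot": [0,0,-10],"offset": [-11,2.7,-8],"gripper": 1},{"rot": [0,0,-13.3],"offset": [-15.5,3.8,-8],"gripper": 1},{"rot": [0,0,-13.3],"offset": [-19.5,4.8,-8],"gripper": 1},{"rot": [0,0,-13.3],"offset": [-22,5.4,-8],"gripper": 1}])

```text
time_s: 3.4
position: [0.5769, 0.3152, 0.1598]
tcp_rot: [[0.37, -0.929, -0.002], [-0.929, -0.37, -0.001], [0.0, 0.002, -1.0]]
force: [1.0, -1.4, -3.5]
opening: 0.431
```

```bash
python3 - <<'E'
from h import *; from go import go
go(.579,.313,.0836,111.5)
c=snap('scene','s2'); w=snap('wrist','w2')
cv2.imwrite('pics/v2.png',cv2.resize(np.hstack([c['frame'],w['frame']])[:,:,::-1],(800,250)))
for n in ('third','smallest','second'):
  try: print(n,fitpl(c,n,*{'third':(.669,-.122),'smallest':(.474,-.11),'second':(.368,.26)}[n]))
  except Exception as e: print(n,e)
d=snap('side','d2')
E
```

```text
off cm [ 0.28 -0.12  7.62] rot [ 0.1 -0.   0.2] cur -68.3 [0.5769 0.3152 0.1598] q6 87.0 open 37.5 t 3.4
third (np.float64(0.6708), np.float64(-0.1236), np.float64(117.8), np.float64(0.91))
smallest (np.float64(0.5315), np.float64(-0.0531), np.float64(138.9), np.float64(0.154))
second zero-size array to reduction operation minimum which has no identity
```

View pics/v2.png

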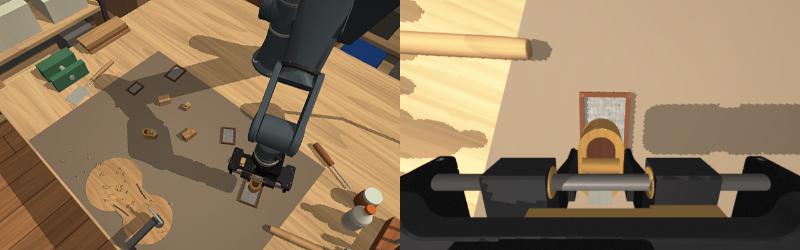

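Emit:
arm_command(targets=[{"rot": [0,0,0],"offset": [0,0,1],"gripper": 1},{"rot": [0,0,0],"offset": [0,0,2.5],"gripper": 1},{"rot": [0,0,0],"offset": [0,0,4],"gripper": 1},{"rot": [0,0,0],"offset": [0,0,5.5],"gripper": 1},{"rot": [0,0,0],"offset": [0,0,6.4],"gripper": 1},{"rot": [0,0,0],"offset": [0,0,6.8],"gripper": 1},{"rot": [0,0,0],"offset": [0,0,7.0],"gripper": 1},{"rot": [0,0,0],"offset": [0,0,7.0],"gripper": 1}])

```text
time_s: 4.35
position: [0.5792, 0.3131, 0.0903]
tcp_rot: [[0.367, -0.93, 0.0], [-0.93, -0.367, 0.0], [0.0, -0.0, -1.0]]
force: [-0.8, -0.3, -3.6]
opening: 0.433
```

```bash
python3 - <<'E'
from h import *; from go import go
go(.579,.313,.0836,111.5)
d=dict(np.load('pics/d2.npz')); s=dict(np.load('pics/s2.npz'))
r=lambda c,z:rect(c,z,.28,.46,-.36,-.2,2000.)
q=rect(s,.01,.42,.53,-.18,-.04,2500.)
cv2.imwrite('pics/v3.png',q[:,:,::-1])
E
```

```text
off cm [0.   0.02 0.67] rot [-0. -0.  0.] cur -68.5 [0.5792 0.3131 0.0903] q6 87.0 open 37.7 t 4.3
```

View pics/v3.png

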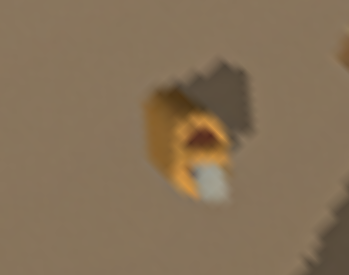

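Emit:
arm_command(targets=[{"rot": [0,0,0],"offset": [0,0,0.4],"gripper": 1},{"rot": [0,0,0],"offset": [0,0,0.6],"gripper": 1},{"rot": [0,0,0],"offset": [0,0,0.7],"gripper": 1},{"rot": [0,0,0],"offset": [0,0,0.7],"gripper": 1}])

```text
time_s: 4.75
position: [0.5791, 0.3131, 0.0836]
tcp_rot: [[0.367, -0.93, 0.0], [-0.93, -0.367, 0.0], [-0.0, -0.0, -1.0]]
force: [-0.3, 0.2, -2.6]
opening: 0.433
```

Emit:
arm_command(targets=[{"rot": [0,0,0],"offset": [0,0,0.05],"gripper": 1},{"rot": [0,0,0],"offset": [0,0,0.05],"gripper": 0.4},{"rot": [0,0,0],"offset": [0,0,0.05],"gripper": 0},{"rot": [0,0,0],"offset": [0,0,0.05],"gripper": 0},{"rot": [0,0,0],"offset": [0,0,0.05],"gripper": 0},{"rot": [0,0,0],"offset": [0,0,-1],"gripper": 0},{"rot": [0,0,0],"offset": [0,0,-5],"gripper": 0},{"rot": [0,0,0],"offset": [0,0,-8],"gripper": 0}])

```text
time_s: 5.55
position: [0.5792, 0.3131, 0.1649]
tcp_rot: [[0.367, -0.93, 0.0], [-0.93, -0.367, 0.0], [-0.0, -0.001, -1.0]]
force: [0.2, 0.2, 0.4]
opening: 0.957
```

```bash
sed -i 's/yaws=(0,45,90,135)):/yaws=(0,45,90,135),rad=45):/; s/<45\]/<rad]/' h.py && python3 - <<'E'
from h import *; from go import go
go(.369,.2605,.16,6)
w=snap('wrist','w3'); s=dict(np.load('pics/s2.npz')); d=dict(np.load('pics/d2.npz'))
print('L',fitpl(w,'largest',.579,.313,.003))
print('C',fitpl(s,'smallest',.474,-.113,rad=22),fitpl(d,'smallest',.474,-.113,rad=22))
h=np.array
E
```

```text
off cm [-2.83 21.49  0.48] rot [ -0.   -0.  -74.5] cur -68.5 [0.5792 0.3131 0.1649] q6 87.0 open 83.3 t 5.5
L (np.float64(0.5806), np.float64(0.3138), np.float64(24.1), np.float64(0.757))
C (np.float64(0.4733), np.float64(-0.1132), np.float64(7.9), np.float64(0.822)) (np.float64(0.4754), np.float64(-0.1098), np.float64(25.5), np.float64(0.783))
```

Emit:
arm_command(targets=[{"rot": [0,0,-74.5],"offset": [-2.8,21.5,0.5],"gripper": 0},{"rot": [0,0,-74.5],"offset": [-2.8,21.5,0.5],"gripper": 0},{"rot": [0,0,-74.5],"offset": [-2.8,21.5,0.5],"gripper": 0},{"rot": [0,0,-74.5],"offset": [-2.8,21.5,0.5],"gripper": 0},{"rot": [0,0,-74.5],"offset": [-2.8,21.5,0.5],"gripper": 0},{"rot": [0,0,-74.5],"offset": [-2.8,21.5,0.5],"gripper": 0},{"rot": [0,0,-74.5],"offset": [-2.8,21.5,0.5],"gripper": 0},{"rot": [0,0,-74.5],"offset": [-2.8,21.5,0.5],"gripper": 0}])

```text
time_s: 6.4
position: [0.369, 0.2603, 0.159]
tcp_rot: [[1.0, 0.012, 0.002], [0.012, -1.0, 0.001], [0.002, -0.001, -1.0]]
force: [-0.0, 1.0, 0.2]
opening: 0.999
```

```bash
python3 - <<'E'
from h import *; from go import go
w=snap('wrist','w4')
print(fitpl(w,'second',.369,.2605,rad=70))
cv2.imwrite('pics/v4.png',cv2.resize(w['frame'][:,:,::-1],None,fx=.8,fy=.8))
go(.369,.2605,.08,6)
E
```

```text
(np.float64(0.3703), np.float64(0.2632), np.float64(99.7), np.float64(0.947))
off cm [-0.01 -0.02  7.9 ] rot [-0.  -0.1 -5.1] cur 0.9 [0.369  0.2603 0.159 ] q6 20.0 open 87.0 t 6.5
```

View pics/v4.png

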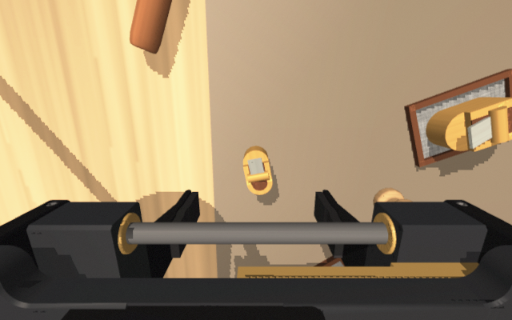

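The image shows the second plane between the open fingers at (258,170) and the spool behind the right finger. The wrist fit gives (0.370, 0.263) at 100° with IoU 0.95.

Emit:
arm_command(targets=[{"rot": [0,0,-5],"offset": [0.1,-0.3,1],"gripper": 0},{"rot": [0,0,-9],"offset": [0.1,-0.3,3],"gripper": 0},{"rot": [0,0,-9],"offset": [0.1,-0.3,5.5],"gripper": 0.3},{"rot": [0,0,-9],"offset": [0.1,-0.3,7.3],"gripper": 0.4},{"rot": [0,0,-9],"offset": [0.1,-0.3,7.9],"gripper": 0.4},{"rot": [0,0,-9],"offset": [0.1,-0.3,7.9],"gripper": 1},{"rot": [0,0,-9],"offset": [0.1,-0.3,7.9],"gripper": 1},{"rot": [0,0,-9],"offset": [0.1,-0.3,7.9],"gripper": 1}])

```text
time_s: 7.25
position: [0.3702, 0.2633, 0.0801]
tcp_rot: [[0.987, 0.161, 0.002], [0.161, -0.987, 0.001], [0.002, -0.0, -1.0]]
force: [-0.6, 0.5, -0.1]
opening: 0.536
```

Emit:
arm_command(targets=[{"rot": [0,0,0],"offset": [0,0,0],"gripper": 1},{"rot": [0,0,0],"offset": [0,0,0],"gripper": 1},{"rot": [0,0,0],"offset": [0,0,0],"gripper": 1},{"rot": [0,0,0],"offset": [0,0,0],"gripper": 1},{"rot": [0,0,0],"offset": [0,0,0],"gripper": 1},{"rot": [0,0,0],"offset": [0,0,0],"gripper": 1}])

```text
time_s: 7.85
position: [0.3699, 0.2632, 0.0797]
tcp_rot: [[0.987, 0.161, 0.001], [0.161, -0.987, 0.0], [0.001, -0.0, -1.0]]
force: [-0.1, -0.4, 6.0]
opening: 0.298
```

```bash
python3 go.py .4595 .105 .16 126
```

```text
off cm [ 6.29 17.06 -8.03] rot [-0.  -0.  63.3] cur 9.3 [0.3699 0.2632 0.0797] q6 12.0 open 26.0 t 7.8
```

Emit:
arm_command(targets=[{"rot": [0,0,0],"offset": [0,0,-1.5],"gripper": 1},{"rot": [0,0,6],"offset": [0.5,1.2,-5],"gripper": 1},{"rot": [0,0,14],"offset": [1.5,4.2,-8],"gripper": 1},{"rot": [0,0,22],"offset": [3,8.2,-8],"gripper": 1},{"rot": [0,0,30],"offset": [4.5,12.2,-8],"gripper": 1},{"rot": [0,0,38],"offset": [5.6,15.2,-8],"gripper": 1},{"rot": [0,0,46],"offset": [6.3,17.1,-8],"gripper": 1},{"rot": [0,0,54],"offset": [6.3,17.1,-8],"gripper": 1}])

```text
time_s: 8.65
position: [0.4616, 0.1021, 0.1591]
tcp_rot: [[0.704, -0.71, 0.002], [-0.71, -0.704, -0.0], [0.002, -0.001, -1.0]]
force: [0.0, -0.2, -1.7]
opening: 0.299
```

```bash
python3 go.py .4595 .105 .0827 126
```

```text
off cm [-0.37 -0.04  7.64] rot [-0.1 -0.1  8.7] cur -45.3 [0.4616 0.1021 0.1591] q6 44.0 open 26.0 t 8.7
```

Emit:
arm_command(targets=[{"rot": [0,0,4],"offset": [0,0,1],"gripper": 1},{"rot": [0,0,9],"offset": [0,0,2.5],"gripper": 1},{"rot": [0,0,9],"offset": [0,0,4],"gripper": 1},{"rot": [0,0,9],"offset": [0,0,5.5],"gripper": 1},{"rot": [0,0,9],"offset": [0,0,6.5],"gripper": 1},{"rot": [0,0,9],"offset": [0,0,7.0],"gripper": 1},{"rot": [0,0,9],"offset": [0,0,7.2],"gripper": 1},{"rot": [0,0,9],"offset": [0,0,7.2],"gripper": 1}])

```text
time_s: 9.45
position: [0.4596, 0.1046, 0.0872]
tcp_rot: [[0.592, -0.806, -0.0], [-0.806, -0.592, -0.0], [-0.0, 0.0, -1.0]]
force: [-0.2, 0.4, -0.9]
opening: 0.299
```

```bash
python3 go.py .4595 .105 .0827 126
```

```text
off cm [-0.04 -0.02  0.45] rot [0.  0.  0.3] cur -53.7 [0.4596 0.1046 0.0872] q6 53.0 open 26.1 t 9.4
```

Emit:
arm_command(targets=[{"rot": [0,0,0],"offset": [0,0,0.3],"gripper": 1},{"rot": [0,0,0],"offset": [0,0,0.45],"gripper": 1},{"rot": [0,0,0],"offset": [0,0,0.5],"gripper": 1},{"rot": [0,0,0],"offset": [0,0,0.5],"gripper": 1}])

```text
time_s: 9.85
position: [0.4597, 0.1045, 0.0827]
tcp_rot: [[0.592, -0.806, 0.001], [-0.806, -0.592, -0.0], [0.0, -0.001, -1.0]]
force: [-0.1, -0.4, 2.4]
opening: 0.299
```

Contact is light (+2.4 N), so I'll open and retreat.

Emit:
arm_command(targets=[{"rot": [0,0,0],"offset": [0,0,0],"gripper": 0.5},{"rot": [0,0,0],"offset": [0,0,0],"gripper": 0},{"rot": [0,0,0],"offset": [0,0,0],"gripper": 0},{"rot": [0,0,0],"offset": [0,0,0],"gripper": 0},{"rot": [0,0,0],"offset": [0,0,0],"gripper": 0},{"rot": [0,0,0],"offset": [0,0,-1],"gripper": 0},{"rot": [0,0,0],"offset": [0,0,-5],"gripper": 0},{"rot": [0,0,0],"offset": [0,0,-8],"gripper": 0}])

```text
time_s: 10.65
position: [0.4593, 0.1045, 0.1636]
tcp_rot: [[0.592, -0.806, -0.001], [-0.806, -0.592, 0.0], [-0.0, 0.001, -1.0]]
force: [0.8, -0.3, 0.4]
opening: 0.934
```

```bash
python3 - <<'E'
from h import *; from go import go
w=snap('wrist','w5'); print('2nd',fitpl(w,'second',.4595,.105,.003,rad=60))
go(.474,-.112,.16,107)
E
```

```text
2nd (np.float64(0.4585), np.float64(0.1043), np.float64(37.8), np.float64(0.913))
off cm [18.2  11.83  0.76] rot [-0.4 -0.2 19.3] cur -53.7 [0.4614 0.1047 0.1675] q6 53.0 open 83.7 t 10.7
```

Emit:
arm_command(targets=[{"rot": [0,0,5],"offset": [2.5,1.6,0.3],"gripper": 0},{"rot": [0,0,10],"offset": [6.5,4.3,0.3],"gripper": 0},{"rot": [0,0,15],"offset": [10.5,6.9,0.3],"gripper": 0},{"rot": [0,0,19],"offset": [14.5,9.5,0.3],"gripper": 0},{"rot": [0,0,19],"offset": [18.2,11.8,0.3],"gripper": 0},{"rot": [0,0,19],"offset": [18.2,11.8,0.3],"gripper": 0}])

```text
time_s: 11.3
position: [0.4744, -0.1177, 0.1601]
tcp_rot: [[0.291, -0.957, 0.006], [-0.957, -0.291, -0.004], [0.005, -0.004, -1.0]]
force: [0.9, 0.4, 0.6]
opening: 0.999
```

```bash
python3 - <<'E'
from h import *; from go import go
w=snap('wrist','w6'); print(fitpl(w,'smallest',.474,-.112,rad=60))
cv2.imwrite('pics/v6.png',cv2.resize(w['frame'][:,:,::-1],None,fx=.8,fy=.8))
go(.474,-.112,.08,107)
E
```

```text
(np.float64(0.4773), np.float64(-0.1103), np.float64(13.3), np.float64(0.596))
off cm [-0.26 -0.18  7.98] rot [-0.1 -0.1  0. ] cur -73.0 [ 0.4729 -0.1149  0.1598] q6 46.0 open 86.9 t 11.3
```

View pics/v6.png

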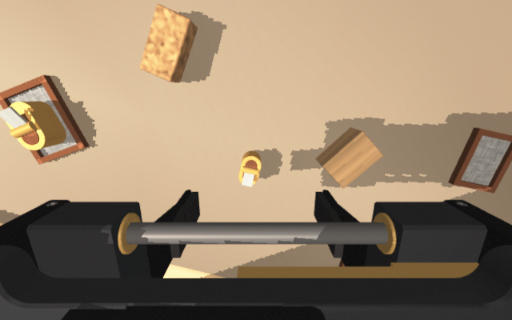

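```bash
sed -i 's/(14,140,70),(30,255,255)/(14,sat,70),(30,255,255)/; s/rad=45):/rad=45,sat=140):/' h.py && python3 - <<'E'
from h import *; from go import go
w=snap('wrist','w7')
for sat in (110,140,170):
    print(sat,fitpl(w,'smallest',.474,-.112,rad=30,sat=sat))
u,v=map(int,w2px(w,(.474,-.112,.015)))
hs=cv2.cvtColor(w['frame'],cv2.COLOR_RGB2HSV); m=cv2.inRange(hs,(14,140,70),(30,255,255))
cr=lambda a:cv2.resize(a[v-40:v+40,u-50:u+50],None,fx=4,fy=4,interpolation=0)
cv2.imwrite('pics/v7.png',np.hstack([cr(w['frame'][:,:,::-1]),cr(cv2.merge([m]*3))]))
go(.474,-.112,.08,107)
E
```

```text
110 (np.float64(0.4755), np.float64(-0.1097), np.float64(4.3), np.float64(0.879))
140 (np.float64(0.4758), np.float64(-0.1109), np.float64(17.6), np.float64(0.598))Traceback (most recent call last):
  File "<stdin>", line 4, in <module>
  File "h.py", line 35, in fitpl
    lo=pts.min(0)-20; S=((pts.max(0)-lo+20)*K).astype(int)
       ~~~~~~~^^^
    return umr_minimum(a, axis, None, out, keepdims, initial, where)
ValueError: zero-size array to reduction operation minimum which has no identity
```

```bash
python3 go.py .4755 -.1102 .08 95.5
```

```text
off cm [-0.15 -0.42  7.95] rot [-0.   0.  11.6] cur -72.9 [ 0.4719 -0.1129  0.1595] q6 46.0 open 87.0 t 11.4
```

Emit:
arm_command(targets=[{"rot": [0,0,6],"offset": [-0.1,-0.4,1],"gripper": 0},{"rot": [0,0,11.6],"offset": [-0.1,-0.4,3],"gripper": 0},{"rot": [0,0,11.6],"offset": [-0.1,-0.4,5.5],"gripper": 0.3},{"rot": [0,0,11.6],"offset": [-0.1,-0.4,7.3],"gripper": 0.4},{"rot": [0,0,11.6],"offset": [-0.1,-0.4,7.9],"gripper": 0.4},{"rot": [0,0,11.6],"offset": [-0.1,-0.4,7.9],"gripper": 1},{"rot": [0,0,11.6],"offset": [-0.1,-0.4,7.9],"gripper": 1},{"rot": [0,0,11.6],"offset": [-0.1,-0.4,7.9],"gripper": 1}])

```text
time_s: 12.2
position: [0.4761, -0.1097, 0.0812]
tcp_rot: [[0.1, -0.995, 0.002], [-0.995, -0.1, -0.001], [0.001, -0.001, -1.0]]
force: [0.7, -0.0, 0.4]
opening: 0.542
```

Emit:
arm_command(targets=[{"rot": [0,0,0],"offset": [0,0,0],"gripper": 1},{"rot": [0,0,0],"offset": [0,0,0],"gripper": 1},{"rot": [0,0,0],"offset": [0,0,0],"gripper": 1},{"rot": [0,0,0],"offset": [0,0,0],"gripper": 1},{"rot": [0,0,0],"offset": [0,0,0],"gripper": 1},{"rot": [0,0,0],"offset": [0,0,0],"gripper": 1},{"rot": [0,0,0],"offset": [0,0,0],"gripper": 1}])

```text
time_s: 12.9
position: [0.4758, -0.11, 0.0805]
tcp_rot: [[0.099, -0.995, 0.0], [-0.995, -0.099, -0.0], [0.0, -0.0, -1.0]]
force: [-0.8, 0.3, 5.7]
opening: 0.224
```

```bash
python3 go.py .554 -.356 .16 95
```

```text
off cm [25.26 -5.34 -7.94] rot [-0.  -0.   0.7] cur -84.3 [ 0.4758 -0.11    0.0805] q6 58.0 open 19.5 t 12.9
```

Emit:
arm_command(targets=[{"rot": [0,0,0],"offset": [0,0,-1.5],"gripper": 1},{"rot": [0,0,0],"offset": [0,0,-5],"gripper": 1},{"rot": [0,0,0],"offset": [3,-0.6,-8],"gripper": 1},{"rot": [0,0,0],"offset": [7.8,-1.6,-8],"gripper": 1},{"rot": [0,0,0],"offset": [12.6,-2.6,-8],"gripper": 1},{"rot": [0,0,0],"offset": [17.4,-3.7,-8],"gripper": 1},{"rot": [0,0,0],"offset": [22,-4.7,-8],"gripper": 1},{"rot": [0,0,0.7],"offset": [25.3,-5.3,-8],"gripper": 1}])

```text
time_s: 13.7
position: [0.5542, -0.3596, 0.1598]
tcp_rot: [[0.085, -0.996, 0.001], [-0.996, -0.085, -0.001], [0.001, -0.001, -1.0]]
force: [-0.2, 0.3, -0.9]
opening: 0.228
```

Emit:
arm_command(targets=[{"rot": [0,0,0],"offset": [0,0,1],"gripper": 1},{"rot": [0,0,0],"offset": [0,0,2.5],"gripper": 1},{"rot": [0,0,0],"offset": [0,0,4],"gripper": 1},{"rot": [0,0,0],"offset": [0,0,5.5],"gripper": 1},{"rot": [0,0,0],"offset": [0,0,6.5],"gripper": 1},{"rot": [0,0,0],"offset": [0,0,7.0],"gripper": 1},{"rot": [0,0,0],"offset": [0,0,7.1],"gripper": 1},{"rot": [0,0,0],"offset": [0,0,7.1],"gripper": 1}])

```text
time_s: 14.5
position: [0.5538, -0.3563, 0.0894]
tcp_rot: [[0.087, -0.996, 0.0], [-0.996, -0.087, -0.0], [0.0, -0.0, -1.0]]
force: [-0.9, 0.4, -0.2]
opening: 0.221
```

```bash
python3 go.py .554 -.356 .0833 95
```

```text
off cm [-0.03 -0.02  0.61] rot [-0. -0.  0.] cur -85.0 [ 0.5538 -0.3563  0.0894] q6 43.0 open 19.2 t 14.5
```

Emit:
arm_command(targets=[{"rot": [0,0,0],"offset": [0,0,0.35],"gripper": 1},{"rot": [0,0,0],"offset": [0,0,0.55],"gripper": 1},{"rot": [0,0,0],"offset": [0,0,0.62],"gripper": 1},{"rot": [0,0,0],"offset": [0,0,0.62],"gripper": 1}])

```text
time_s: 14.9
position: [0.5536, -0.3565, 0.0836]
tcp_rot: [[0.087, -0.996, 0.0], [-0.996, -0.087, -0.0], [0.0, -0.0, -1.0]]
force: [-0.5, -0.1, 2.7]
opening: 0.225
```

Emit:
arm_command(targets=[{"rot": [0,0,0],"offset": [0,0,0],"gripper": 0.6},{"rot": [0,0,0],"offset": [0,0,0],"gripper": 0},{"rot": [0,0,0],"offset": [0,0,0],"gripper": 0},{"rot": [0,0,0],"offset": [0,0,0],"gripper": 0},{"rot": [0,0,0],"offset": [0,0,0],"gripper": 0},{"rot": [0,0,0],"offset": [0,0,-1],"gripper": 0},{"rot": [0,0,0],"offset": [0,0,-5],"gripper": 0},{"rot": [0,0,0],"offset": [0,0,-8],"gripper": 0}])

```text
time_s: 15.7
position: [0.5537, -0.3565, 0.1646]
tcp_rot: [[0.087, -0.996, 0.0], [-0.996, -0.087, -0.0], [0.0, -0.0, -1.0]]
force: [0.4, 0.2, 0.1]
opening: 0.87
```

```bash
python3 - <<'E'
from h import *; from go import go
w=snap('wrist','w8'); print('small',fitpl(w,'smallest',.554,-.356,.003,rad=30,sat=110))
go(.670,-.1235,.16,30)
E
```

```text
small (np.float64(0.5526), np.float64(-0.3557), np.float64(2.2), np.float64(0.873))
off cm [-22.41 -13.4    0.97] rot [-0.6 -0.2 65. ] cur -85.0 [ 0.556  -0.3583  0.1705] q6 43.0 open 80.0 t 15.8
```

Emit:
arm_command(targets=[{"rot": [0,0,8],"offset": [-2.5,-1.5,0.4],"gripper": 0},{"rot": [0,0,16],"offset": [-6,-3.6,0.4],"gripper": 0},{"rot": [0,0,24],"offset": [-10,-6,0.4],"gripper": 0},{"rot": [0,0,32],"offset": [-14,-8.4,0.4],"gripper": 0},{"rot": [0,0,40],"offset": [-18,-10.8,0.4],"gripper": 0},{"rot": [0,0,48],"offset": [-21.5,-13.2,0.4],"gripper": 0},{"rot": [0,0,56],"offset": [-22.4,-13.4,0.4],"gripper": 0},{"rot": [0,0,64],"offset": [-22.4,-13.4,0.4],"gripper": 0}])

```text
time_s: 16.55
position: [0.6683, -0.1184, 0.1596]
tcp_rot: [[-0.858, -0.514, 0.001], [-0.514, 0.858, 0.0], [-0.001, -0.0, -1.0]]
force: [0.2, -0.3, -0.5]
opening: 1.004
```

```bash
python3 - <<'E'
from h import *; from go import go
w=snap('wrist','w9')
f=[fitpl(w,'third',.670,-.1235,rad=60,sat=s) for s in (110,140)]; print(f)
b=max(f,key=lambda q:q[3]); go(b[0],b[1],.08,b[2]+90)
E
```

```text
[(np.float64(0.672), np.float64(-0.1212), np.float64(126.9), np.float64(0.911)), (np.float64(0.6728), np.float64(-0.1187), np.float64(116.7), np.float64(0.622))]
off cm [-0.27 -0.34  7.96] rot [-0.   0.  -6.3] cur -149.4 [ 0.6679 -0.1197  0.1596] q6 130.0 open 87.2 t 16.6
```

Emit:
arm_command(targets=[{"rot": [0,0,-4],"offset": [-0.2,-0.3,1],"gripper": 0},{"rot": [0,0,-4],"offset": [-0.2,-0.3,3],"gripper": 0},{"rot": [0,0,-4],"offset": [-0.2,-0.3,5.5],"gripper": 0.2},{"rot": [0,0,-4],"offset": [-0.2,-0.3,7.3],"gripper": 0.35},{"rot": [0,0,-4],"offset": [-0.2,-0.3,7.9],"gripper": 0.35},{"rot": [0,0,-4],"offset": [-0.2,-0.3,7.9],"gripper": 1},{"rot": [0,0,-4],"offset": [-0.2,-0.3,7.9],"gripper": 1},{"rot": [0,0,-4],"offset": [-0.2,-0.3,7.9],"gripper": 1}])

```text
time_s: 17.4
position: [0.6716, -0.1234, 0.0814]
tcp_rot: [[-0.819, -0.574, 0.002], [-0.574, 0.819, -0.001], [-0.001, -0.002, -1.0]]
force: [-1.0, -0.2, -0.1]
opening: 0.539
```

Emit:
arm_command(targets=[{"rot": [0,0,0],"offset": [0,0,0],"gripper": 1},{"rot": [0,0,0],"offset": [0,0,0],"gripper": 1},{"rot": [0,0,0],"offset": [0,0,0],"gripper": 1},{"rot": [0,0,0],"offset": [0,0,0],"gripper": 1},{"rot": [0,0,0],"offset": [0,0,0],"gripper": 1},{"rot": [0,0,0],"offset": [0,0,0],"gripper": 1}])

```text
time_s: 18.0
position: [0.6715, -0.1232, 0.0811]
tcp_rot: [[-0.819, -0.574, 0.002], [-0.574, 0.819, -0.001], [-0.001, -0.002, -1.0]]
force: [0.9, 1.4, 6.3]
opening: 0.371
```

```bash
python3 go.py .368 -.291 .16 97
```

```text
off cm [34.48  3.65 -7.95] rot [ -0.1   0.  -62. ] cur -145.0 [ 0.6715 -0.1232  0.0811] q6 125.0 open 32.2 t 18.0
```

Emit:
arm_command(targets=[{"rot": [0,0,0],"offset": [0,0,-1.5],"gripper": 1},{"rot": [0,0,-4],"offset": [0.5,0,-5],"gripper": 1},{"rot": [0,0,-11],"offset": [3,0.3,-9],"gripper": 1},{"rot": [0,0,-19],"offset": [7.5,0.8,-9],"gripper": 1},{"rot": [0,0,-27],"offset": [12,1.3,-9],"gripper": 1},{"rot": [0,0,-35],"offset": [16.5,1.8,-9],"gripper": 1},{"rot": [0,0,-43],"offset": [21,2.2,-9],"gripper": 1},{"rot": [0,0,-50],"offset": [25.5,2.7,-9],"gripper": 1}])

```text
time_s: 18.8
position: [0.4444, -0.2475, 0.1703]
tcp_rot: [[-0.081, -0.997, -0.001], [-0.997, 0.081, 0.0], [-0.0, 0.001, -1.0]]
force: [1.0, -1.0, -1.7]
opening: 0.368
```

```bash
python3 go.py .368 -.291 .16 97
```

```text
off cm [4.96 7.26 1.04] rot [  0.    0.  -11.6] cur -94.6 [ 0.4444 -0.2475  0.1703] q6 53.0 open 32.0 t 18.8
```

Emit:
arm_command(targets=[{"rot": [0,0,-6],"offset": [2,3,0.5],"gripper": 1},{"rot": [0,0,-11.6],"offset": [4,6,1],"gripper": 1},{"rot": [0,0,-11.6],"offset": [5.0,7.3,1.5],"gripper": 1},{"rot": [0,0,-11.6],"offset": [5.0,7.3,3],"gripper": 1},{"rot": [0,0,-11.6],"offset": [5.0,7.3,4.5],"gripper": 1},{"rot": [0,0,-11.6],"offset": [5.0,7.3,6],"gripper": 1},{"rot": [0,0,-11.6],"offset": [5.0,7.3,7.2],"gripper": 1},{"rot": [0,0,-11.6],"offset": [5.0,7.3,7.5],"gripper": 1}])

```text
time_s: 19.6
position: [0.3688, -0.2901, 0.0941]
tcp_rot: [[0.115, -0.993, -0.002], [-0.993, -0.115, 0.002], [-0.002, 0.001, -1.0]]
force: [-0.7, 0.4, -1.4]
opening: 0.363
```

```bash
python3 go.py .368 -.291 .0841 97
```

```text
off cm [0.08 0.09 1.  ] rot [ 0.1  0.1 -0.4] cur -83.4 [ 0.3688 -0.2901  0.0941] q6 32.0 open 31.6 t 19.6
```

Emit:
arm_command(targets=[{"rot": [0,0,0],"offset": [0,0,0.4],"gripper": 1},{"rot": [0,0,0],"offset": [0,0,0.7],"gripper": 1},{"rot": [0,0,0],"offset": [0,0,0.9],"gripper": 1},{"rot": [0,0,0],"offset": [0,0,1.0],"gripper": 1},{"rot": [0,0,0],"offset": [0,0,1.0],"gripper": 1}])

```text
time_s: 20.1
position: [0.3694, -0.2907, 0.0852]
tcp_rot: [[0.115, -0.993, 0.0], [-0.993, -0.115, -0.0], [0.0, -0.0, -1.0]]
force: [0.2, 0.9, -1.2]
opening: 0.365
```

Emit:
arm_command(targets=[{"rot": [0,0,0],"offset": [0,0,0.08],"gripper": 1},{"rot": [0,0,0],"offset": [0,0,0.13],"gripper": 1},{"rot": [0,0,0],"offset": [0,0,0.13],"gripper": 1}])

```text
time_s: 20.4
position: [0.3694, -0.2907, 0.084]
tcp_rot: [[0.115, -0.993, 0.0], [-0.993, -0.115, -0.0], [0.0, -0.0, -1.0]]
force: [-0.1, 0.8, 0.9]
opening: 0.365
```

Touching (−1.2 → +0.9 N), so I'll release, rise and check.

Emit:
arm_command(targets=[{"rot": [0,0,0],"offset": [0,0,0],"gripper": 0.5},{"rot": [0,0,0],"offset": [0,0,0],"gripper": 0},{"rot": [0,0,0],"offset": [0,0,0],"gripper": 0},{"rot": [0,0,0],"offset": [0,0,0],"gripper": 0},{"rot": [0,0,0],"offset": [0,0,0],"gripper": 0},{"rot": [0,0,0],"offset": [0,0,-1],"gripper": 0},{"rot": [0,0,0],"offset": [0,0,-5],"gripper": 0},{"rot": [0,0,0],"offset": [0,0,-9],"gripper": 0}])

```text
time_s: 21.2
position: [0.3688, -0.2901, 0.1745]
tcp_rot: [[0.115, -0.993, -0.002], [-0.993, -0.115, 0.002], [-0.003, 0.002, -1.0]]
force: [1.2, -0.9, -0.9]
opening: 0.969
```

Emit:
arm_command(targets=[{"rot": [0,0,0],"offset": [0,-4,-4],"gripper": 0},{"rot": [0,0,0],"offset": [0,-8,-8],"gripper": 0},{"rot": [0,0,0],"offset": [0,-12,-12],"gripper": 0},{"rot": [0,0,0],"offset": [0,-12,-14],"gripper": 0},{"rot": [0,0,0],"offset": [0,-12,-14],"gripper": 0}])

```text
time_s: 21.7
position: [0.4924, -0.2779, 0.3198]
tcp_rot: [[0.117, -0.993, 0.011], [-0.993, -0.117, -0.009], [0.01, -0.01, -1.0]]
force: [0.1, -0.4, 0.6]
opening: 1.001
```

```bash
python3 - <<'E'
from h import *
d=snap('side','d9'); c=snap('scene','s9')
cv2.imwrite('pics/v9.png',np.vstack([c['frame'][100:380],d['frame'][120:370]])[:,:,::-1])
for n,x,y in [('largest',.579,.313),('second',.4595,.105),('smallest',.554,-.356),('third',.368,-.291)]:
    for k,q in (('scene',c),('side',d)):
        try: print(n,k,[float(v) for v in fitpl(q,n,x,y,.003,rad=22,sat=120)])
        except Exception as e: print(n,k,'hidden')
print(bot.read_state()['force'])
E
```

```text
largest scene [0.5797, 0.3122, 21.6, 0.892]
largest side [0.5777, 0.3082, 29.2, 0.838]
second scene [0.4564, 0.1014, 36.5, 0.904]
second side [0.4585, 0.1047, 38.0, 0.811]
smallest scene [0.5514, -0.3608, 8.2, 0.859]
smallest side [0.5554, -0.3554, 6.2, 0.902]
third scene hidden
third side [0.3685, -0.2901, 8.2, 0.941]
[-0.23232727 -0.40246388 -0.24315474]
```

View pics/v9.png

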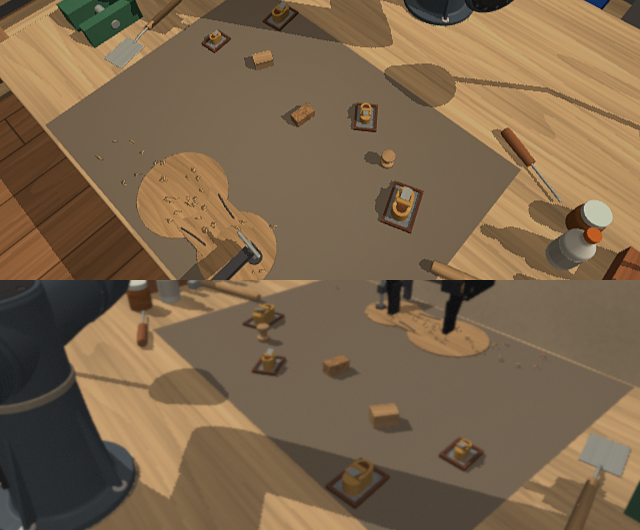

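All four planes stand in their trays, within 5 mm of centre and 8° of the tray axis. Cork (scene 303,214) and spool (388,259) haven't moved, so I'll hand in.

```bash
python3 -c "
from rig import ticket; print(ticket.hand_in())"
```

```text
the job is handed in; nothing more can be done
None
```

All four finger planes are standing on their soles in the trays of their own sizes, and I handed the job in at about 22 s of the 96 s allowed. Each was lowered until the wrist force showed light contact, then let go and the gripper lifted clear.

- **Position:** the last camera checks put each plane within about 5 mm of its tray's centre (limit 14 mm) and within 8° of the tray's axis (limit 20°).
- **Camera disagreement:** for the smallest and largest planes the two cameras disagreed by up to about 7 mm and 8°, so those fits are rougher. The third plane was fitted only in the side view, because the outline fit found nothing in the scene view.
- **Other objects:** the cork block and spool look unmoved and upright in the final picture. An extra pale block, not in the list, stood near the smallest tray and was also left alone.
- **Not measured:** I did not measure the planes' sole height or tilt separately. Both are inferred from the contact forces and the pictures, and the hand-in gave no verdict.

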